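Set and lock the straightedge on a shutter-hinge jig

ROBOT

A 6-joint arm with a two-finger parallel gripper is mounted at the origin on the work surface. World frame = base frame: x ahead of the robot, y to its left, z up, the work surface at z = 0. Lengths are in m, angles in rad, forces in N, time in s.
With the tool pointing down it reaches from about 0.425 to 0.95 m from the base axis. Payload 3.5 kg.
Tool frame: the origin (TCP) lies between the finger pads; the fingertips stand 14 mm ahead of it and the grasp point (between the pads) lies 5 mm behind it (ctrl.tip_extent is the distance from the TCP to the fingertips, in m); x points along the fingers, z is the direction in which the jaws open and shut, and the axes are right-handed (so a half turn about x gives the same grasp; the last joint's range is limited). The gripper opens to 85 mm and grips with 20 to 120 N. Pads are 22 mm wide; open, the fingers measure 114 mm over their backs; the gripper's body (76 mm by 85 mm) begins 54 mm behind the grasp point. The pads swing forward as they close: fully open they stand 13 mm farther back than shut.
Start: joints at [1.037, 0.286, 1.577, -0, 1.279, -0.15], TCP at [0.253, 0.626, 0.245] pointing down, gripper open.
Joint ranges: [-2.77, 2.77], [-0.9, 2.22], [0.21, 2.48], [-1.53, 4.67], [0.24, 2.81], [-2.84, 2.84]. Speed limits (rad/s): [2.79, 2.79, 3.14, 3.14, 3.14, 3.14].

INTERFACE

Orientations are given as a unit quaternion [x, y, z, w].
In Python, from plant import ctrl gives the robot as it stands.
- The arm moves only by the tool move_arm, never from a script. Its argument "commands" is one flat list of numbers, 4 for each row, row after row: the shift along the tool's x, y, z in units of 25 mm (1.0 is 25 mm), then the turn about the tool's x in units of 5 degrees (1.0 is 5 degrees). A call has 1 to 20 rows; each row shifts and turns the commanded pose from where the row before left it, along the tool's axes as they then stand; what a row does not reach is not made up. A row lasts 1/8 s, in which the tool goes at most 62.5 mm and 10.7 degrees, less where a joint would pass 70% of its speed; a pose out of reach is approached as far as the arm can. A call is refused whole if a number of a shift passes 1 or a number of a turn 1, either way. A call with a gripper value outside its range is refused whole. "jaw" is the finger opening in mm, from 0 to 85.4, set as the call begins (left out, the last holds). The fingers move at their own pace and stop on an object; "force" is the grip in N (left out, the last holds). Time passes only in rows, so rows that do not move let the fingers close. It gives the time, the measured TCP pose, the force and the opening at its end, in the units of the state.
- ctrl.get_state(): the state, without advancing time (a new reading comes with each control period).
- ctrl.read_camera(name): name is "side" or "top" or "wrist"; returns the picture (480x640x3 uint8, red, green, blue); there is no depth.
- ctrl.get_calibration(name): a dict with "camera_matrix" (3x3 intrinsics, pixels), "camera_from_world" (4x4, takes a point from world to camera coordinates); the wrist camera has in their place "mount" (4x4, takes a point from camera to tool coordinates, whose origin is the TCP and whose axes are the tool frame's). Camera axes: x right, y down, z forward; pixel columns grow to the right and rows downward; lengths in m; the calibration is good to about 2 mm. A picture is of the moment at which its call begins: read the wrist's pose just before it. get_calibration takes no time and is no camera call.
- ctrl.sign_off(): hands the job in, once; it reports no verdict.
The state is a dict: "time": time; "qpos": joint angles; "dq": joint speeds; "joint_efforts": joint torques, N m; "eef_pos": TCP position; "tcp_rot": TCP orientation; "contact_force": force on the tool from outside, world axes, zero at the start; "wrist_torque": the same for the moment, N m; "opening": opening from 0.0 (shut) to 1.0 (fully open).
Only numpy, scipy, OpenCV 4.12 (cv2) and the standard library are available. Lean on these libraries where they do the work, as an engineer would, in place of code of your own. Each camera call takes 0.05 s, during which the arm holds its last target.

TASK

On the hinge jig, slide the aluminium straightedge across the bed until it sits flush along the front edge of the pine shutter stile, still about centred so that it will lie under all three hold-down noses. Then lock it by turning the three captive lever bolts clockwise fully to their end stops, one after another: red first, then yellow, then blue. Leave the punch, pin, mallet, jar and hinge leaves where they lie.

Things in the scene. Friction and masses are not known exactly. Their poses are not given: they have to be found in the camera images.
- jig: Fixed hinge jig: grey bed (x -130 to +110 mm, y +-200 mm, top 18 mm above the plank) with a brown pine shutter stile on it, 80 wide, 400 long, 12 thick: straight front edge at x = -20 mm, top 30 mm above the plank. Origin at plank level. x points from the empty front part of the bed towards the stile, y along the stile, z up.
- stile_edge (a point): Middle of the foot of the stile's front edge, on the bed's top surface (18 mm above the plank). Axes as the jig: the edge face looks to -x and runs along y.
- straightedge: Loose aluminium straightedge, a plain bar 36 (x) x 320 (y) x 14 mm (z), with black graduation marks on top, about 0.3 kg, lying on the front part of the bed some way short of the stile and slightly askew. Origin: centre of its underside; y runs along its length.
- end_left (a point): Centre line of the straightedge, underside, at its +y end (18 mm from each long face).
- end_right (a point): Centre line of the straightedge, underside, at its -y end (18 mm from each long face).
- bolt_red (a joint): Turn of the captive bolt with the red lever, rad: 0 = slack, grows clockwise seen from above, end stop at 1.75; starts at 0 to 0.45. Stiff (0.1 N m), stays where left. Its steel nose, 44 mm long, 16 wide, 35 to 43 mm above the plank, points away from the lever; at the stop it points to the jig's -x over the straightedge (top at 32 mm) and the lever to +x.
- axis_red (a point): On the upright axis of the red captive bolt, at mid-height of its lever (64 mm above the plank). The three bolts stand on the stile in a row along the jig's y, 120 mm apart, 22 mm behind its front edge, in any order of colours. Hub 30 mm across, bolt head ends 77 mm above the plank. Use only the position: the axes turn with the bolt.
- tip_red (a point): End of the red lever, 60 mm from the bolt's axis, at mid-height. The lever is a straight bar 12 mm wide and 16 mm high (from 56 to 72 mm above the plank), pointing from axis_red to this point: roughly along the jig's +y when slack, along its +x at the end stop.
- bolt_yellow (a joint): Turn of the captive bolt with the yellow lever, rad: 0 = slack, grows clockwise seen from above, end stop at 1.75; starts at 0 to 0.45. Stiff (0.1 N m), stays where left. Its steel nose, 44 mm long, 16 wide, 35 to 43 mm above the plank, points away from the lever; at the stop it points to the jig's -x over the straightedge (top at 32 mm) and the lever to +x.
- axis_yellow (a point): On the upright axis of the yellow captive bolt, at mid-height of its lever (64 mm above the plank). The three bolts stand on the stile in a row along the jig's y, 120 mm apart, 22 mm behind its front edge, in any order of colours. Hub 30 mm across, bolt head ends 77 mm above the plank. Use only the position: the axes turn with the bolt.
- tip_yellow (a point): End of the yellow lever, 60 mm from the bolt's axis, at mid-height. The lever is a straight bar 12 mm wide and 16 mm high (from 56 to 72 mm above the plank), pointing from axis_yellow to this point: roughly along the jig's +y when slack, along its +x at the end stop.
- bolt_blue (a joint): Turn of the captive bolt with the blue lever, rad: 0 = slack, grows clockwise seen from above, end stop at 1.75; starts at 0 to 0.45. Stiff (0.1 N m), stays where left. Its steel nose, 44 mm long, 16 wide, 35 to 43 mm above the plank, points away from the lever; at the stop it points to the jig's -x over the straightedge (top at 32 mm) and the lever to +x.
- axis_blue (a point): On the upright axis of the blue captive bolt, at mid-height of its lever (64 mm above the plank). The three bolts stand on the stile in a row along the jig's y, 120 mm apart, 22 mm behind its front edge, in any order of colours. Hub 30 mm across, bolt head ends 77 mm above the plank. Use only the position: the axes turn with the bolt.
- tip_blue (a point): End of the blue lever, 60 mm from the bolt's axis, at mid-height. The lever is a straight bar 12 mm wide and 16 mm high (from 56 to 72 mm above the plank), pointing from axis_blue to this point: roughly along the jig's +y when slack, along its +x at the end stop.
- punch: Bystander: green plastic pin punch, 140 x 18 x 16 mm, lying on the rear strip of the bed behind the stile. Origin at its underside near the middle; its x along its length.
- hinge_pin: Bystander: zinc-plated hinge pin, 80 mm long, 7 mm thick, lying beyond the jig. Origin at its underside.
- mallet: Bystander: black silicone mallet, head 64 mm thick and 100 mm long, wooden handle 250 mm. Origin under the head.
- jar: Bystander: glass jar with screw-on steel lid, 76 mm across, 110 mm high. Origin at the centre of its underside.
- turntable: Bystander, fixed: foot of the aluminium parts turntable, disc 250 mm across, top 28 mm above the plank. Origin on its axis at plank level.
- leaf1: Bystander: steel hinge leaf, 40 x 75 x 4 mm with a 12 mm knuckle, lying on the turntable. Origin at its underside centre.
- leaf2: Bystander: steel hinge leaf, 40 x 75 x 4 mm with a 12 mm knuckle, lying on the turntable. Origin at its underside centre.
- leaf3: Bystander: steel hinge leaf, 40 x 75 x 4 mm with a 12 mm knuckle, lying on the turntable. Origin at its underside centre.

How it is judged:
By the outcome, as a careful person would: the job done as asked, in the order asked, and still so for the second after the job is handed in, with the robot touching nothing.
It also fails if it takes over 72 s, if anything falls off the work surface, if the arm or the gripper's body presses on something with over 40 N, if the wrist force passes 120 N, or if a joint passes its speed limit or range.

## Working session

There is one attempt and no reset: what is moved stays moved. The work goes in short steps, Python scripts to look and compute and a tool call to move; the robot and the scene stay as the last step left them, time stands still between calls to the robot, and variables do not carry over. Pictures are saved under pics/ and viewed, and the job is handed in when it is done.

Besides the shell and the picture viewer there is one more tool, called after "Call:" as name(argument=value, ...) on one line, values as JSON. move_arm: Moves the arm, as the interface text tells. Its arguments: {"type":"object","properties":{"commands":{"type":"array"},"jaw":{"type":"number"},"force":{"type":"number"}},"required":["commands"]}

```bash
ls; mkdir -p pics; python3 - <<'E'
from plant import ctrl
import cv2
print(ctrl.get_state())
for n in ("side","top","wrist"):
    c=ctrl.get_calibration(n); print(n,c)
    cv2.imwrite(f"pics/{n}0.png",ctrl.read_camera(n)[:,:,::-1])
E
```

```text
pics
{'time': 0.0, 'qpos': array([ 1.03697931e+00,  2.87175279e-01,  1.57820364e+00, -8.76360665e-06,
        1.27856495e+00, -1.50017101e-01]), 'dq': array([ 0.00139433, -0.00025447, -0.00207425, -0.00124751,  0.00079546,
       -0.00018076]), 'joint_efforts': array([-1.32996804e-03, -4.05986953e+01, -2.92622995e+01, -1.94421996e-04,
        5.87987801e-03,  4.62328458e-06]), 'eef_pos': array([0.25241363, 0.62535232, 0.24392629]), 'tcp_rot': array([-0.3958195 ,  0.58693267,  0.39510076,  0.58543348]), 'contact_force': array([ 0.49301274,  0.6098233 , -0.23542788]), 'wrist_torque': array([-0.00817457, -0.01442697, -0.02003794]), 'opening': 1.0004890299710136}
side {'camera_matrix': array([[440.91548188,   0.        , 321.53267175],
       [  0.        , 440.91548188, 242.15203835],
       [  0.        ,   0.        ,   1.        ]]), 'camera_from_world': array([[ 0.9660692 , -0.25825253,  0.00399233, -0.58299203],
       [-0.13997143, -0.53646959, -0.83223097,  0.10698156],
       [ 0.21706752,  0.80343389, -0.55441472,  1.06662754],
       [ 0.        ,  0.        ,  0.        ,  1.
[... 286 characters left out ...]
98158, -0.00268444, -0.17824996,  0.58133608],
       [ 0.17824102,  0.00326718, -0.98398144,  1.43702432],
       [ 0.        ,  0.        ,  0.        ,  1.        ]])}
wrist {'camera_matrix': array([[378.66822151,   0.        , 323.23578778],
       [  0.        , 378.66822151, 242.27760154],
       [  0.        ,   0.        ,   1.        ]]), 'mount': array([[-1.76653255e-04, -2.61316164e-01,  9.65253247e-01,
        -1.29143386e-01],
       [ 4.64005020e-04, -9.65253180e-01, -2.61316061e-01,
         6.62633308e-02],
       [ 9.99999877e-01,  4.01720019e-04,  2.91767128e-04,
        -5.03100474e-04],
       [ 0.00000000e+00,  0.00000000e+00,  0.00000000e+00,
         1.00000000e+00]])}
```

View pics/top0.png

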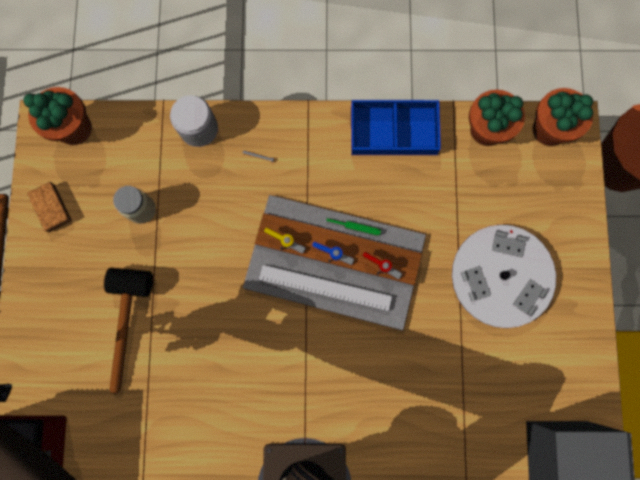

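View pics/side0.png

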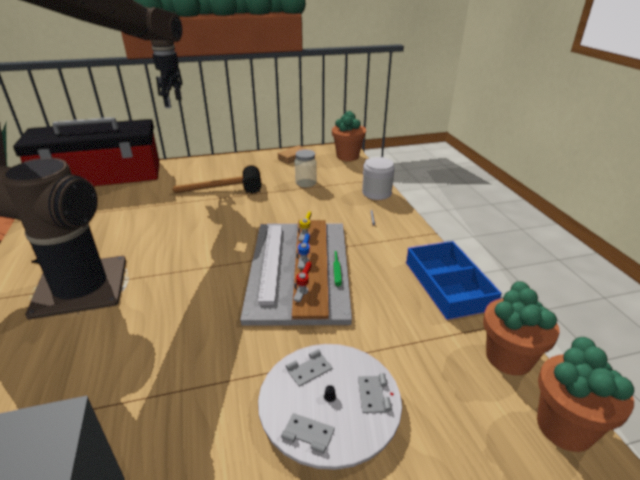

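View pics/wrist0.png

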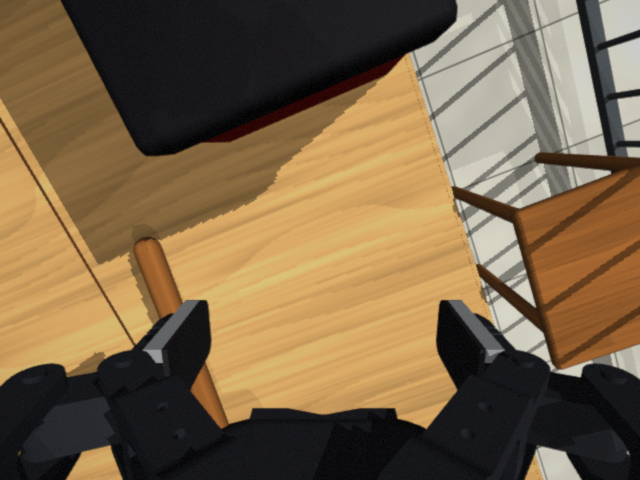

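The top view shows the jig at about (335,262), the straightedge from (262,272) to (393,300), and the levers yellow (285,240), blue (333,252) and red (383,264). The punch lies behind the stile. Now I'll measure them.

```bash
cat > h.py <<'E'
import numpy as np, cv2
from plant import ctrl
from scipy.spatial.transform import Rotation as R
def cam(name, st=None):
    c=ctrl.get_calibration(name); K=c["camera_matrix"]
    if name=="wrist":
        T=np.eye(4);T[:3,:3]=R.from_quat(st["tcp_rot"]).as_matrix();T[:3,3]=st["eef_pos"]
        W=T@c["mount"]
    else: W=np.linalg.inv(c["camera_from_world"])
    return K,W
def cast(K,W,uv,z):
    uv=np.atleast_2d(uv).astype(float)
    d=np.c_[uv,np.ones(len(uv))]@np.linalg.inv(K).T@W[:3,:3].T
    o=W[:3,3]; t=(z-o[2])/d[:,2]
    return o+t[:,None]*d
def proj(K,W,p):
    p=np.atleast_2d(p); C=np.linalg.inv(W); q=p@C[:3,:3].T+C[:3,3]; q=q@K.T
    return q[:,:2]/q[:,2:]
def masks(im):
    h=cv2.cvtColor(im,cv2.COLOR_RGB2HSV); H,S,V=[h[:,:,i].astype(int) for i in range(3)]
    return dict(red=((H<5)|(H>174))&(S>190)&(V>110), yellow=(H>24)&(H<34)&(S>180)&(V>130), blue=(H>105)&(H<122)&(S>150)&(V>110), white=(S<30)&(V>185))
def comp(m,near=None):
    n,l,s,c=cv2.connectedComponentsWithStats(m.astype(np.uint8))
    i=1+np.argmax(s[1:,4]); return l==i
E
python3 - <<'E'
from h import *
im=cv2.imread("pics/top0.png")[:,:,::-1].copy()
K,W=cam("top")
roi=np.zeros(im.shape[:2],bool); roi[190:335,240:430]=1
for n,m in masks(im).items():
    m=comp(m&roi); v,u=np.nonzero(m); 
    z=.032 if n=="white" else .064
    p=cast(K,W,np.c_[u,v],z)[:,:2]
    r=cv2.minAreaRect(p.astype(np.float32)*1000)
    print(n,len(u),u.min(),u.max(),v.min(),v.max(),p.mean(0),r)
# jig outline: grey
cv2.imwrite("pics/top_crop.png",cv2.resize(im[185:340,235:435,::-1],None,fx=4,fy=4,interpolation=cv2.INTER_CUBIC))
E
```

```text
red 143 364 390 253 271 [ 0.51597094 -0.16902176] ((514.184814453125, -166.36236572265625), (69.44129180908203, 27.26460075378418), 70.61018371582031)
yellow 116 265 291 229 246 [0.57445275 0.06478219] ((579.5884399414062, 64.22589111328125), (68.89703369140625, 25.777740478515625), 53.70587158203125)
blue 153 313 341 243 258 [ 0.54295188 -0.05378747] ((541.0551147460938, -48.917335510253906), (70.37416076660156, 27.243253707885742), 78.70722961425781)Traceback (most recent call last):
  File "<stdin>", line 6, in <module>
  File "h.py", line 24, in comp
    i=1+np.argmax(s[1:,4]); return l==i
        ~~~~~~~~~^^^^^^^^^
    return _wrapfunc(a, 'argmax', axis=axis, out=out, **kwds)
    return bound(*args, **kwds)
ValueError: attempt to get argmax of an empty sequence
```

```bash
python3 - <<'E'
from h import *
im=cv2.imread("pics/top0.png")[:,:,::-1].copy()
K,W=cam("top")
h=cv2.cvtColor(im,cv2.COLOR_RGB2HSV)
print(h[290,330],h[280,290],h[310,330])
print("rest corners", cast(K,W,[[272,196],[427,235],[404,329],[245,291]],.018))
print("bar ends", cast(K,W,[[260,273],[392,302]],.032))
print(ctrl.tip_extent, R.from_quat(ctrl.get_state()["tcp_rot"]).as_matrix().round(3))
cv2.imwrite("pics/top_crop.png",cv2.resize(im[185:340,235:435,::-1],None,fx=4,fy=3.8,interpolation=cv2.INTER_CUBIC))
E
```

```text
[  0   4 179] [150   3 177] [  0  23 102]
rest corners [[ 0.68591611  0.08818898  0.018     ]
 [ 0.58842652 -0.29459789  0.018     ]
 [ 0.35988298 -0.23411939  0.018     ]
 [ 0.44958009  0.14869057  0.018     ]]
bar ends [[ 0.49178131  0.11177513  0.032     ]
 [ 0.42312914 -0.20503195  0.032     ]]
0.014 [[-0.001 -0.927  0.374]
 [-0.002  0.374  0.927]
 [-1.     0.    -0.002]]
```

View pics/top_crop.png

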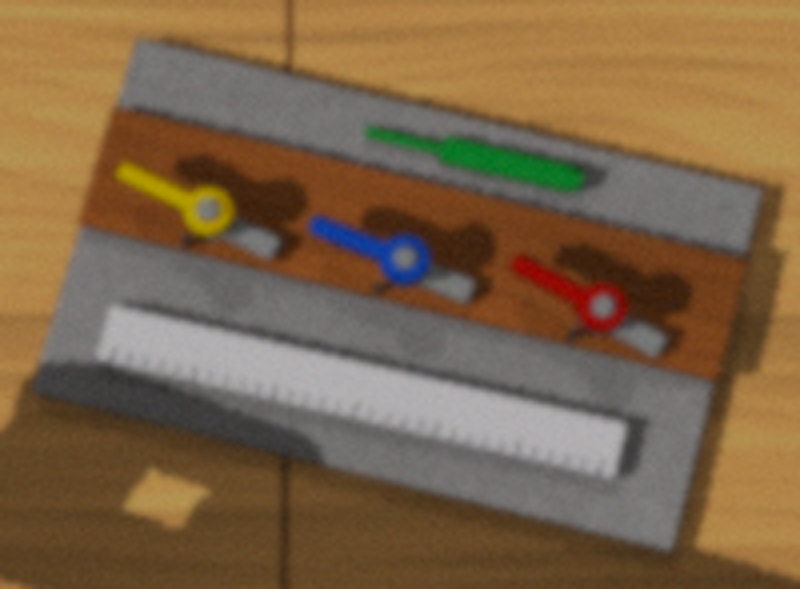

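The jig origin is near (0.531, -0.076) with a yaw of about -14°. The bar sits about 40 mm short of the stile and 2° askew. I'll move above the jig for a wrist view.

Call:
move_arm(commands=[0,-0.68,-0.98,-0.77,0,-0.68,-0.98,-0.77,0,-0.68,-0.98,0,0,-0.68,-0.98,0,0,-0.68,-0.98,0,0,-0.68,-0.98,0,0,-0.68,-0.98,0,0,-0.68,-0.98,0,0,-0.68,-0.98,0,0,-0.68,-0.98,0,0,-0.68,-0.98,0,0,-0.68,-0.98,0,0,-0.68,-0.98,0,0,-0.68,-0.98,0,0,-0.68,-0.98,0,0,-0.68,-0.98,0,0,-0.68,-0.98,0,0,-0.68,-0.98,0,0,-0.68,-0.98,0,0,-0.68,-0.98,0], jaw=45)

```text
time: 2.65
eef_pos: [0.4555, 0.0644, 0.2451]
tcp_rot: [-0.434, 0.558, 0.434, 0.558]
contact_force: [0.4, 0.4, -0.0]
opening: 0.529
```

Call:
move_arm(commands=[0,-0.68,-0.98,0,0,-0.68,-0.98,0,0,-0.68,-0.98,0,0,-0.68,-0.98,0,0,-0.68,-0.98,0,0,0,0,0,0,0,0,0])

```text
time: 3.52
eef_pos: [0.5072, -0.0738, 0.2449]
tcp_rot: [-0.433, 0.558, 0.434, 0.558]
contact_force: [-0.1, -0.8, -0.2]
opening: 0.527
```

```bash
python3 - <<'E'
from h import *
st=ctrl.get_state()
print(st["time"],st["eef_pos"],R.from_quat(st["tcp_rot"]).as_matrix().round(3),st["opening"],st["contact_force"])
np.savez("w1.npz",q=st["tcp_rot"],p=st["eef_pos"])
cv2.imwrite("pics/w1.png",ctrl.read_camera("wrist")[:,:,::-1])
E
```

```text
3.525 [ 0.50723995 -0.07384809  0.24493389] [[-0.001 -0.969  0.247]
 [ 0.001  0.247  0.969]
 [-1.     0.001  0.001]] 0.526783880641835 [-0.14092997 -0.84056672 -0.20538795]
```

View pics/w1.png

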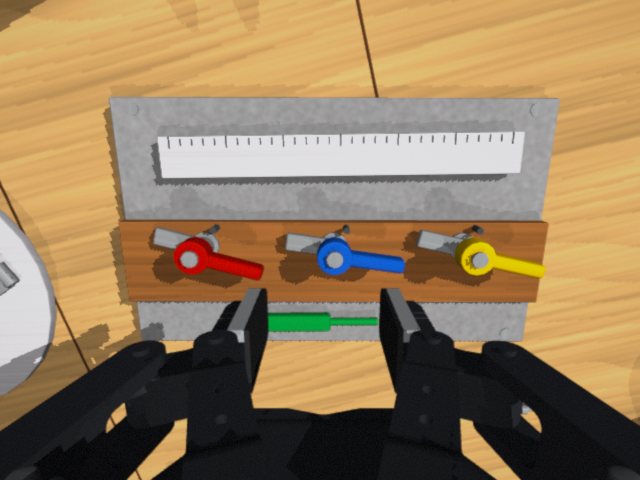

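The wrist view is clear. The bar corners are about (158,137), (524,132), (521,172) and (160,178), the stile's front edge lies along row 220, and the bolt heads are at (190,259), (334,259) and (479,259).

```bash
cat >> h.py <<'E'
def rectfit(im,K,W):
    h=cv2.cvtColor(im,cv2.COLOR_RGB2HSV)
E
python3 - <<'E'
from h import *
im=cv2.imread("pics/w1.png")[:,:,::-1].copy()
d=np.load("w1.npz"); K,W=cam("wrist",dict(tcp_rot=d["q"],eef_pos=d["p"]))
m=masks(im)
h=cv2.cvtColor(im,cv2.COLOR_RGB2HSV).astype(int)
# bolts: heads via centroid of coloured lever farthest; use head pixels + lever tip
heads=dict(red=(189.5,259),blue=(334.5,259.5),yellow=(479.5,259.5))
A={}
for n,uv in heads.items():
    a=cast(K,W,uv,.077)[0,:2]; A[n]=a
    mm=m[n].copy(); mm[330:]=0; mm=comp(mm); v,u=np.nonzero(mm)
    p=cast(K,W,np.c_[u,v],.072)[:,:2]; r=np.linalg.norm(p-a,axis=1)
    far=p[r>30e-3].mean(0); dd=far-a
    print(n,len(u),a,"rmax",r.max(),"lever ang deg",np.degrees(np.arctan2(dd[1],dd[0])))
ax=A["yellow"]-A["red"]; print("bolt span",np.linalg.norm(ax),"yaw of y",np.degrees(np.arctan2(ax[1],ax[0]))-90)
# stile edge
roi=slice(200,240)
brown=(h[:,:,0]>5)&(h[:,:,0]<20)&(h[:,:,1]>110)
pts=[]
for u in list(range(130,150))+list(range(225,280,2))+list(range(365,410,2))+list(range(500,540,2)):
    c=np.nonzero(brown[200:240,u])[0]
    if len(c): pts.append((u,200+c[0]-.5))
pts=np.array(pts); P=cast(K,W,pts,.030)[:,:2]
vx,vy,x0,y0=cv2.fitLine(P.astype(np.float32),cv2.DIST_HUBER,0,1e-4,1e-4).ravel()
t=np.array([vx,vy]); t*=np.sign(t[1]); print("edge pt",x0,y0,"yaw",np.degrees(np.arctan2(t[1],t[0]))-90)
nx=np.array([t[1],-t[0]])
for n,a in A.items(): print(n,"behind edge",nx@(a-[x0,y0])*1e3)
w=(h[:,:,1]<25)&(h[:,:,2]>190); w[:110]=0;w[200:]=0;w[:,:140]=0;w[:,550:]=0
w=comp(cv2.morphologyEx(w.astype(np.uint8),cv2.MORPH_CLOSE,np.ones((9,9))))
v,u=np.nonzero(w); p=cast(K,W,np.c_[u,v],.032)[:,:2]
r=cv2.minAreaRect((p*1e3).astype(np.float32)); print("bar",r)
c=np.array(r[0])/1e3; print("bar centre vs edge: x",nx@(c-[x0,y0])*1e3,"y vs blue",t@(c-A["blue"])*1e3)
E
```

```text
red 1634 [ 0.5073299  -0.18764624] rmax 0.059444358903215734 lever ang deg 63.21910075886424
blue 1540 [ 0.53716626 -0.07219881] rmax 0.05909570167465361 lever ang deg 69.68173658297685
yellow 1114 [0.56661266 0.04346424] rmax 0.059082330876389304 lever ang deg 64.07416504797278
bolt span 0.23859274334499353 yaw of y -14.386899208131311
edge pt 0.50412905 -0.10680822 yaw -14.442734
red behind edge 23.26167936779527
blue behind edge 23.361140213155906
yellow behind edge 23.02917498431593
bar ((458.8768615722656, -46.005096435546875), (319.2877197265625, 35.11603927612305), 76.4886245727539)
bar centre vs edge: x -58.98714841678739 y vs blue 5.839589229000444
```

Call:
move_arm(commands=[0,0.9,0.19,0,0,0.9,0.19,0,0,0.9,0.19,0,0,0.92,0.19,0,1,0,0,0,1,0,0,0,1,0,0,0,1,0,0,0,1,0,0,0,1,0,0,0,1,0,0,0,0.6,0,0,0,0.3,0,0,0,0,0,0,0,0,0,0,0])

```text
time: 5.45
eef_pos: [0.4254, -0.0338, 0.0487]
tcp_rot: [-0.434, 0.558, 0.433, 0.559]
contact_force: [0.5, -0.7, -0.4]
opening: 0.527
```

```bash
python3 - <<'E'
from h import *
st=ctrl.get_state()
print(st["time"],st["eef_pos"],R.from_quat(st["tcp_rot"]).as_matrix().round(3),st["opening"],st["contact_force"],st["qpos"])
cv2.imwrite("pics/w2.png",ctrl.read_camera("wrist")[:,:,::-1])
cv2.imwrite("pics/s2.png",cv2.resize(ctrl.read_camera("side")[190:340,220:420,::-1],None,fx=4,fy=4,interpolation=cv2.INTER_CUBIC))
E
```

```text
5.45 [ 0.42535455 -0.03376654  0.04866528] [[ 0.002 -0.969  0.247]
 [-0.001  0.247  0.969]
 [-1.    -0.002 -0.   ]] 0.5271446624443985 [ 0.50548846 -0.722305   -0.39435235] [-3.17951852e-01  7.73053049e-03  2.29837975e+00  5.68762522e-06
  8.33749692e-01 -1.63940699e+00]
```

View pics/w2.png

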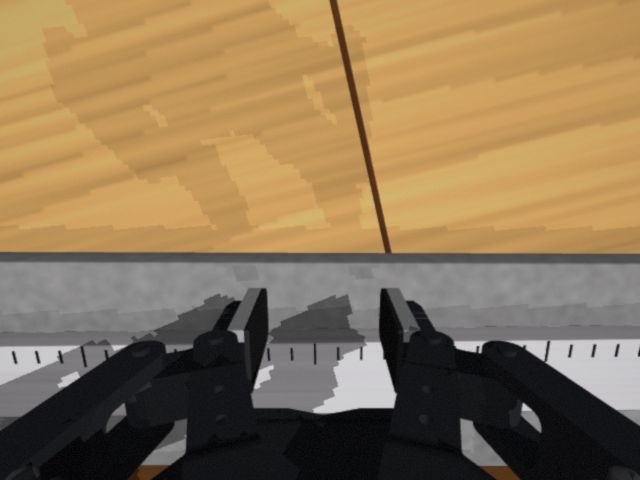

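View pics/s2.png

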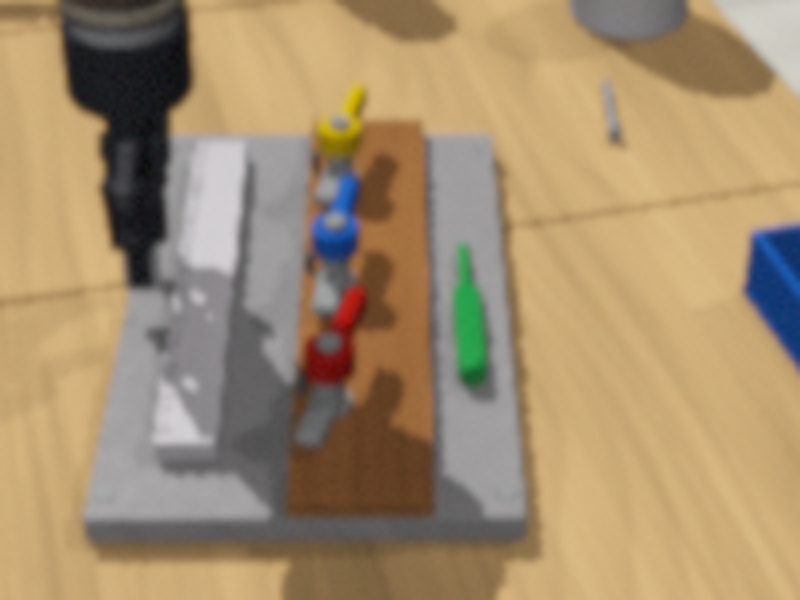

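Call:
move_arm(commands=[0.2,0,0,0,0.2,0,0,0,0.1,0,0,0,0,0,0,0])

```text
time: 6.05
eef_pos: [0.4243, -0.0335, 0.0349]
tcp_rot: [-0.434, 0.559, 0.434, 0.558]
contact_force: [0.4, 0.2, 0.2]
opening: 0.529
```

```bash
python3 - <<'E'
from h import *
st=ctrl.get_state(); K,W=cam("wrist",st)
Rm=R.from_quat(st["tcp_rot"]).as_matrix()
for tx in (.001,.007,.014):
    pr=[proj(K,W,st["eef_pos"]+Rm@np.array([tx,y,s*.0225]))[0].round() for s in(-1,1) for y in(-.011,.011)]
    print(tx,pr)
cv2.imwrite("pics/w3.png",ctrl.read_camera("wrist")[230:400,150:500,::-1].repeat(2,0).repeat(2,1))
E
```

```text
0.001 [array([266., 348.]), array([264., 295.]), array([383., 348.]), array([385., 295.])]
0.007 [array([268., 340.]), array([266., 289.]), array([380., 340.]), array([383., 289.])]
0.014 [array([270., 331.]), array([268., 282.]), array([378., 331.]), array([380., 282.])]
```

View pics/w3.png

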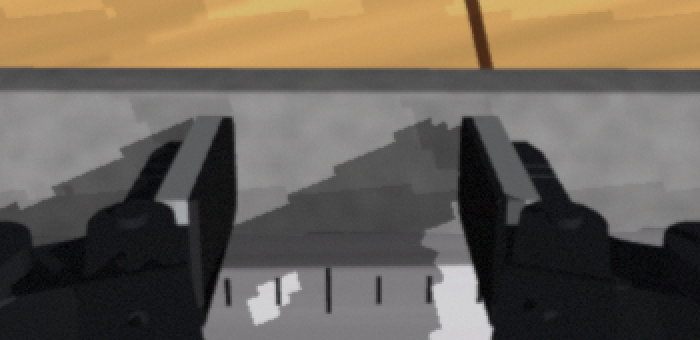

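Call:
move_arm(commands=[0.12,0,0,0,0.12,0,0,0,0,-0.2,0,0,0,-0.2,0,0,0,-0.2,0,0,0,-0.2,0,0,0,-0.2,0,0,0,-0.2,0,0,0,-0.2,0,0,0,-0.2,0,0,0,0,0,0,0,0,0,0])

```text
time: 7.6
eef_pos: [0.46, -0.0421, 0.0297]
tcp_rot: [-0.431, 0.561, 0.438, 0.556]
contact_force: [-12.7, 2.9, 17.0]
opening: 0.53
```

```bash
python3 - <<'E'
from h import *
st=ctrl.get_state(); print(st["contact_force"])
cv2.imwrite("pics/w4.png",ctrl.read_camera("wrist")[:,:,::-1])
cv2.imwrite("pics/s4.png",cv2.resize(ctrl.read_camera("side")[190:340,220:420,::-1],None,fx=4,fy=4,interpolation=cv2.INTER_CUBIC))
E
```

```text
[-12.69842917   2.94865321  16.98548224]
```

View pics/s4.png

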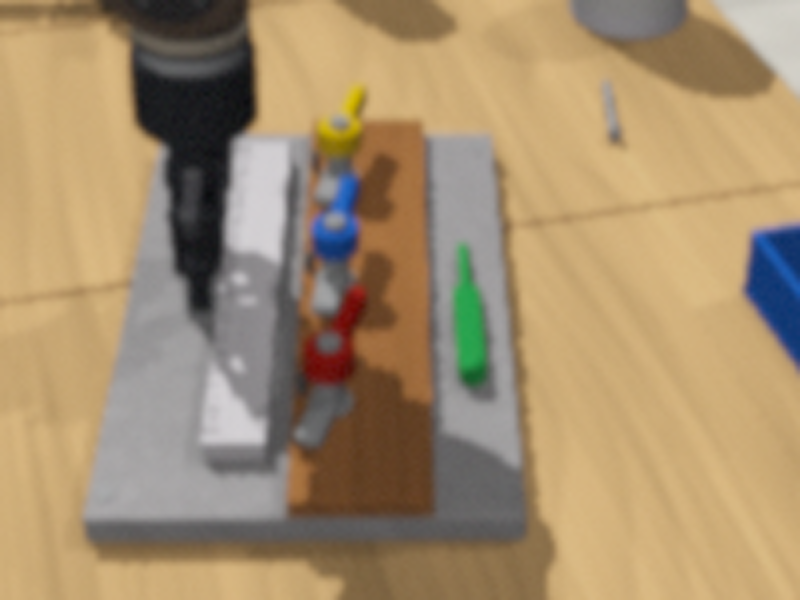

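View pics/w4.png

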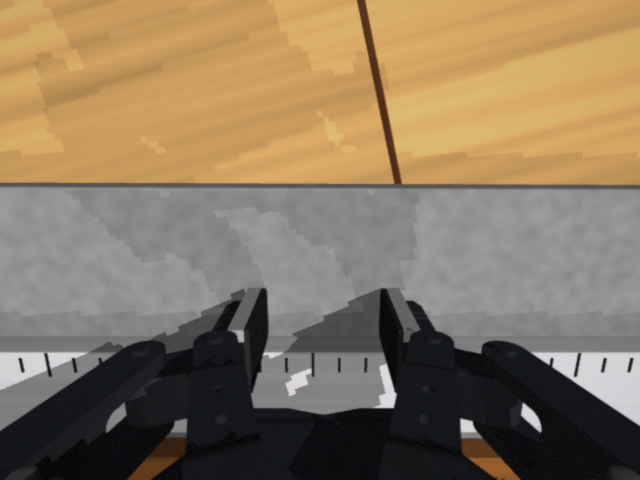

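The fingertips are brushing the bed (17 N upward), so I'll raise 3 mm and continue.

Call:
move_arm(commands=[-0.12,0,0,0,0,-0.15,0,0,0,-0.15,0,0,0,0,0,0,0,0,0,0])

```text
time: 8.32
eef_pos: [0.4714, -0.0456, 0.0325]
tcp_rot: [-0.434, 0.558, 0.433, 0.559]
contact_force: [-0.4, -0.2, 0.8]
opening: 0.528
```

Call:
move_arm(commands=[0,-0.1,0,0,0,-0.1,0,0,0,0,0,0])

```text
time: 8.7
eef_pos: [0.4735, -0.046, 0.0319]
tcp_rot: [-0.432, 0.56, 0.436, 0.557]
contact_force: [-8.0, 1.6, 6.4]
opening: 0.532
```

```bash
python3 - <<'E'
from h import *
cv2.imwrite("pics/s5.png",cv2.resize(ctrl.read_camera("side")[190:340,220:420,::-1],None,fx=4,fy=4,interpolation=cv2.INTER_CUBIC))
E
```

```text
(no output)
```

View pics/s5.png

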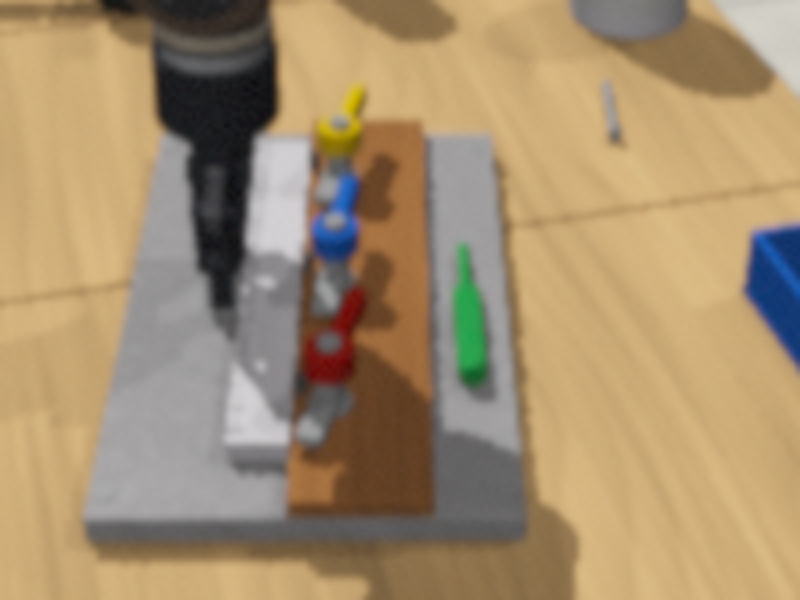

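Call:
move_arm(commands=[0,-0.08,0,0,0,-0.08,0,0,0,0,0,0,0,0,0,0])

```text
time: 9.25
eef_pos: [0.4735, -0.046, 0.0313]
tcp_rot: [-0.429, 0.562, 0.439, 0.554]
contact_force: [-19.3, 2.8, 14.7]
opening: 0.529
```

The bar is now blocked with the press at about 19 N. I'll back off, rise and inspect.

Call:
move_arm(commands=[0,0.3,0,0,0,0.4,0,0,-1,0,0,0,-1,0,0,0,-1,0,0,0,-1,0,0,0,-1,-0.6,0,0,-1,-0.6,0,0,-1,-0.6,0,0,-0.5,-0.6,-0.4,0,0,-0.2,-0.4,0,0,0,0,0,0,0,0,0], jaw=0)

```text
time: 10.88
eef_pos: [0.5196, -0.0783, 0.2186]
tcp_rot: [-0.433, 0.559, 0.435, 0.558]
contact_force: [-0.0, 0.1, -0.1]
opening: 0.0
```

```bash
python3 - <<'E'
from h import *
st=ctrl.get_state()
print(st["time"],st["eef_pos"],R.from_quat(st["tcp_rot"]).as_matrix().round(3),st["opening"],st["contact_force"])
np.savez("w6.npz",q=st["tcp_rot"],p=st["eef_pos"])
cv2.imwrite("pics/w6.png",ctrl.read_camera("wrist")[:,:,::-1])
E
```

```text
10.875 [ 0.51958651 -0.07829385  0.21862391] [[-0.002 -0.969  0.247]
 [ 0.001  0.247  0.969]
 [-1.     0.002  0.   ]] 0.00034951620619812636 [-0.04412213  0.11438351 -0.11331221]
```

View pics/w6.png

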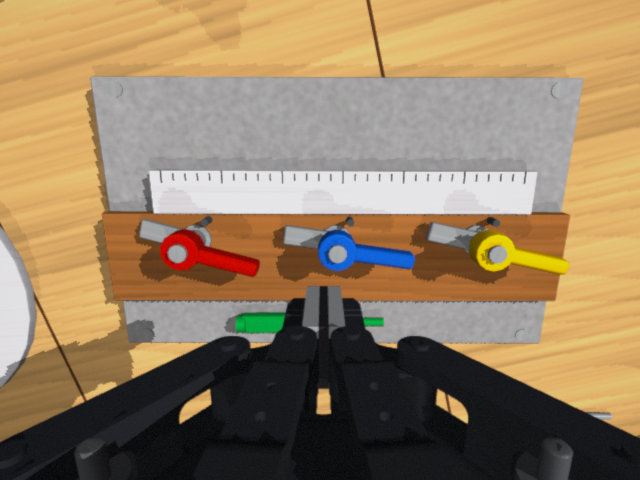

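The bar sits flush along row 213 with no visible gap. Next I'll plan the lever arc.

```bash
cat > arc.py <<'E'
import numpy as np,sys
def c(ph,clr,r=44):
    p=np.radians(ph);u=np.array([np.sin(p),np.cos(p)]);n=np.array([-np.cos(p),np.sin(p)])
    return r*u+(6+11*abs(np.cos(p))+7*abs(np.sin(p))+clr)*n
def plan(ph0,N=11):
    w=[c(ph0,8)]+[c(a,0) for a in np.linspace(ph0,90,N)]+[c(90,-2.5),c(90,-5)]
    w=np.array(w); d=np.diff(w,axis=0)
    print("start rel",w[0].round(1),"end",w[-1].round(1))
    cum=np.cumsum(np.c_[-d[:,0],d[:,1]]/25,axis=0)  # tool y=-ex, z=+ey
    q=np.diff(np.r_[np.zeros((1,2)),cum.round(2)],axis=0)
    for r in q: print([0,round(float(r[0]),2),round(float(r[1]),2),0],end=", ")
    print()
plan(float(sys.argv[1]))
E
python3 arc.py 12.4; python3 arc.py 11.6; python3 arc.py 6
```

```text
start rel [-16.2  48.6] end [44.  8.]
[0, -0.31, -0.07, 0], [0, -0.24, 0.04, 0], [0, -0.25, 0.0, 0], [0, -0.26, -0.04, 0], [0, -0.25, -0.08, 0], [0, -0.25, -0.12, 0], [0, -0.23, -0.16, 0], [0, -0.21, -0.2, 0], [0, -0.18, -0.24, 0], [0, -0.13, -0.27, 0], [0, -0.1, -0.28, 0], [0, 0.0, -0.1, 0], [0, 0.0, -0.1, 0], 
start rel [-16.8  48.4] end [44.  8.]
[0, -0.31, -0.06, 0], [0, -0.24, 0.03, 0], [0, -0.25, 0.01, 0], [0, -0.26, -0.04, 0], [0, -0.26, -0.07, 0], [0, -0.25, -0.12, 0], [0, -0.24, -0.16, 0], [0, -0.21, -0.21, 0], [0, -0.18, -0.23, 0], [0, -0.14, -0.27, 0], [0, -0.09, -0.29, 0], [0, 0.0, -0.1, 0], [0, 0.0, -0.1, 0], 
start rel [-20.9  46.4] end [44.  8.]
[0, -0.32, -0.03, 0], [0, -0.24, 0.06, 0], [0, -0.26, 0.03, 0], [0, -0.28, -0.02, 0], [0, -0.28, -0.06, 0], [0, -0.27, -0.11, 0], [0, -0.26, -0.16, 0], [0, -0.23, -0.2, 0], [0, -0.2, -0.25, 0], [0, -0.15, -0.29, 0], [0, -0.11, -0.31, 0], [0, 0.0, -0.1, 0], [0, 0.0, -0.1, 0],
```

Call:
move_arm(commands=[0,0,-0.8,0,0,0,-0.8,0,0,0,-0.8,0,1,0,0,0,1,0,0,0,1,0,0,0,1,0,0,0,1,0,0,0,0.6,0,0,0,0,0,0,0,0,0,0,0])

```text
time: 12.3
eef_pos: [0.5063, -0.137, 0.0807]
tcp_rot: [-0.434, 0.558, 0.433, 0.559]
contact_force: [-0.2, 0.2, 0.2]
opening: 0.001
```

```bash
python3 - <<'E'
from h import *
cv2.imwrite("pics/w7.png",ctrl.read_camera("wrist")[:,:,::-1])
E
```

```text
(no output)
```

View pics/w7.png

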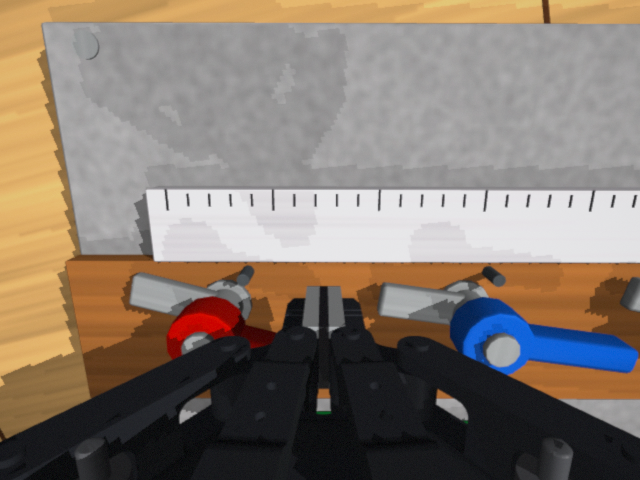

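Call:
move_arm(commands=[0.34,0.1,0,0,0.34,0,0,0,0,-0.31,-0.07,0,0,-0.24,0.04,0,0,-0.25,0,0,0,-0.26,-0.04,0,0,-0.25,-0.08,0,0,0,0,0])

```text
time: 13.35
eef_pos: [0.5349, -0.1481, 0.0628]
tcp_rot: [-0.434, 0.558, 0.433, 0.559]
contact_force: [-0.4, 0.3, -0.7]
opening: 0.003
```

```bash
python3 - <<'E'
from h import *
cv2.imwrite("pics/w8.png",ctrl.read_camera("wrist")[:,:,::-1])
E
```

```text
(no output)
```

View pics/w8.png

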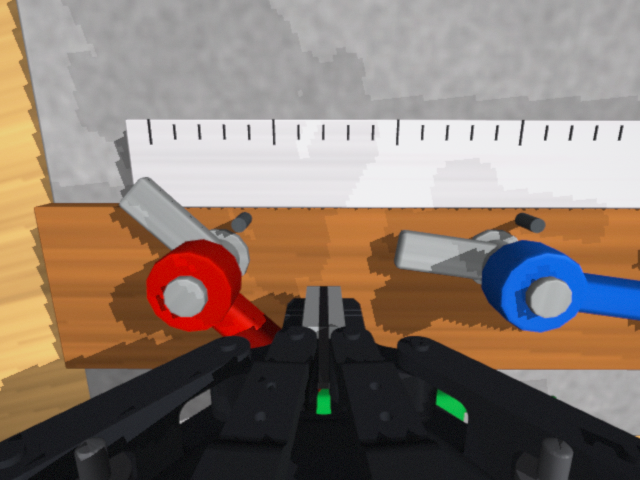

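The red lever is turning and its nose is swinging over the bar. Continuing.

Call:
move_arm(commands=[0,-0.25,-0.12,0,0,-0.23,-0.16,0,0,-0.21,-0.2,0,0,-0.18,-0.24,0,0,-0.13,-0.27,0,0,-0.1,-0.28,0,0,0,-0.1,0,0,0,-0.1,0,0,0,0,0,0,0,0,0])

```text
time: 14.65
eef_pos: [0.5527, -0.1805, 0.063]
tcp_rot: [-0.427, 0.555, 0.438, 0.564]
contact_force: [4.7, 32.6, 8.6]
opening: 0.001
```

```bash
python3 - <<'E'
from h import *
cv2.imwrite("pics/w9.png",ctrl.read_camera("wrist")[:,:,::-1])
E
```

```text
(no output)
```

View pics/w9.png

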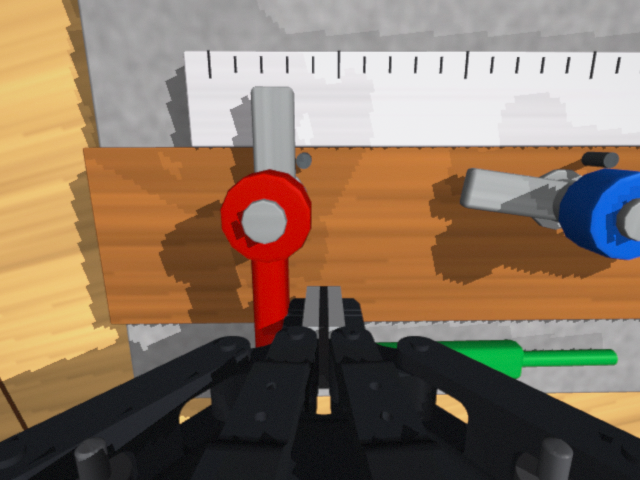

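Red is at its stop, with the nose against the pin and 33 N on the finger. I'll retreat, lift and head for yellow.

Call:
move_arm(commands=[0,0,0.4,0,0,0,0.6,0,-1,0,0,0,-1,0,0,0,-0.5,0.8,1,0,0,0.8,1,0,0,0.8,1,0,0,0,1,0,0,0,1,0,0,0,1,0,0,0,1,0,0,0,1,0,0,0,1,0,0,0,1,0,0,0,0,0,0,0,0,0])

```text
time: 16.7
eef_pos: [0.5618, 0.0903, 0.1255]
tcp_rot: [-0.434, 0.558, 0.433, 0.559]
contact_force: [0.1, 0.0, 0.4]
opening: 0.002
```

```bash
cat >> h.py <<'E'
O=np.array([.5352,-.0717]);ex=np.array([.9686,-.2487]);ey=np.array([.2487,.9686])
def jig(p): d=np.array(p[:2])-O; return np.round([d@ex*1e3,d@ey*1e3],1)
E
python3 - <<'E'
from h import *
st=ctrl.get_state(); print(jig(st["eef_pos"]),st["eef_pos"],st["contact_force"])
cv2.imwrite("pics/w10.png",ctrl.read_camera("wrist")[:,:,::-1])
E
```

```text
[-14.5 163.5] [0.56179546 0.09025146 0.12551653] [0.1150876  0.03993849 0.3965877 ]
```

View pics/w10.png

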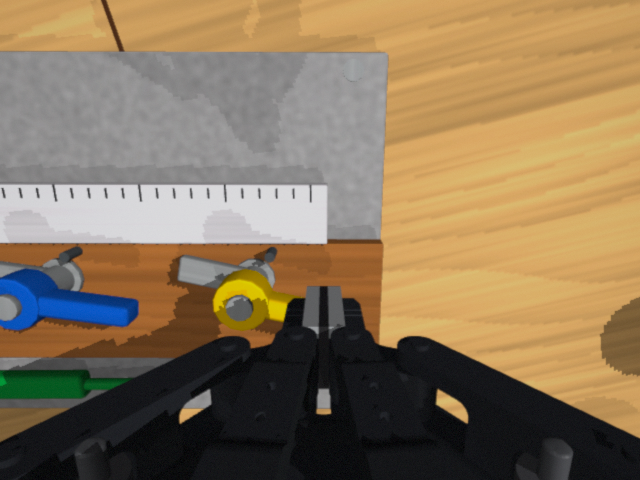

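Call:
move_arm(commands=[0.6,0.15,0.17,0,1,0,0,0,0.6,0,0,0,0.26,0,0,0,0,-0.44,-0.06,0,0,-0.24,0.03,0,0,-0.25,0.01,0,0,-0.26,-0.04,0,0,-0.26,-0.07,0,0,-0.25,-0.12,0,0,-0.24,-0.16,0,0,-0.21,-0.21,0,0,-0.18,-0.23,0,0,-0.14,-0.27,0,0,-0.09,-0.29,0,0,0,0,0,0,0,0,0])

```text
time: 18.88
eef_pos: [0.6124, 0.0522, 0.0642]
tcp_rot: [-0.43, 0.556, 0.436, 0.562]
contact_force: [0.2, 22.7, 0.5]
opening: -0.003
```

```bash
python3 - <<'E'
from h import *
st=ctrl.get_state(); print(jig(st["eef_pos"]),st["eef_pos"],st["contact_force"])
cv2.imwrite("pics/w11.png",ctrl.read_camera("wrist")[:,:,::-1])
E
```

```text
[ 44.  139.2] [0.61241741 0.05221807 0.06422448] [ 0.16986061 22.70738857  0.48697935]
```

View pics/w11.png

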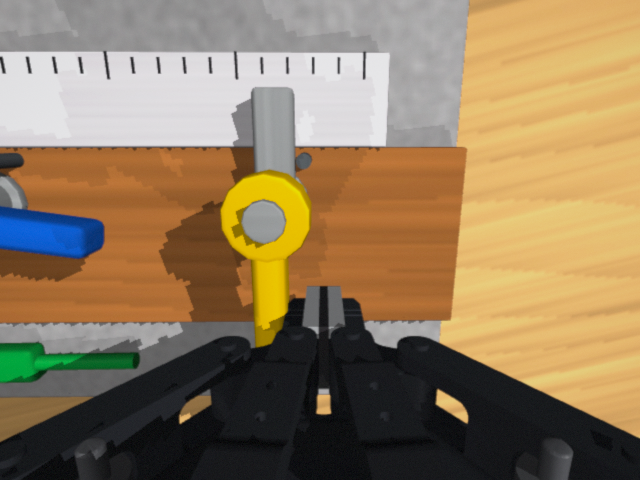

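Yellow is at its stop (23 N). Blue next.

Call:
move_arm(commands=[0,0,0.4,0,0,0,0.6,0,-1,0,0,0,-1,0,0,0,-0.5,0.6,-0.9,0,0,0.7,-0.9,0,0,0.7,-0.9,0,0,0.64,-0.9,0,0,0,-0.8,0,0,0,0,0,0,0,0,0])

```text
time: 20.3
eef_pos: [0.5278, -0.02, 0.1266]
tcp_rot: [-0.434, 0.558, 0.434, 0.559]
contact_force: [-0.1, 0.6, 0.8]
opening: -0.003
```

```bash
python3 - <<'E'
from h import *
st=ctrl.get_state(); print(jig(st["eef_pos"]),st["eef_pos"],st["contact_force"])
cv2.imwrite("pics/w12.png",ctrl.read_camera("wrist")[:,:,::-1])
E
```

```text
[-20.1  48.2] [ 0.52777502 -0.01999077  0.12662915] [-0.06522589  0.63745738  0.84096094]
```

View pics/w12.png

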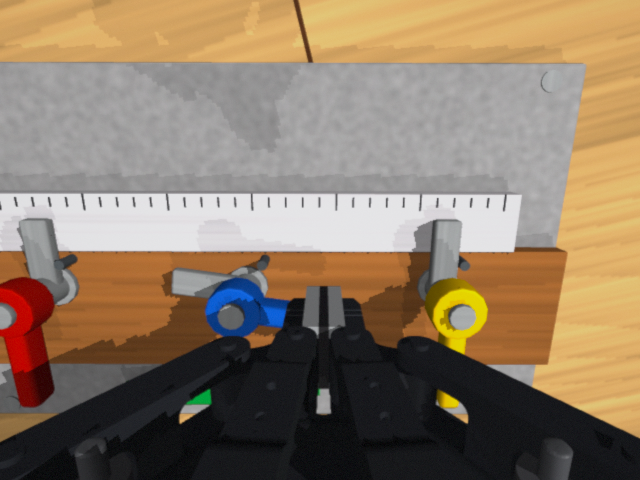

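Call:
move_arm(commands=[0.6,0.08,-0.07,0,1,0,0,0,0.6,0,0,0,0.3,0,0,0,0,-0.44,-0.03,0,0,-0.24,0.06,0,0,-0.26,0.03,0,0,-0.28,-0.02,0,0,-0.28,-0.06,0,0,-0.27,-0.11,0,0,-0.26,-0.16,0,0,-0.23,-0.2,0,0,-0.2,-0.25,0,0,-0.15,-0.29,0,0,-0.11,-0.31,0,0,0,0,0,0,0,0,0])

```text
time: 22.48
eef_pos: [0.5824, -0.064, 0.0641]
tcp_rot: [-0.429, 0.556, 0.437, 0.562]
contact_force: [-0.9, 23.7, 4.2]
opening: 0.001
```

```bash
python3 - <<'E'
from h import *
st=ctrl.get_state(); print(jig(st["eef_pos"]),st["eef_pos"],st["contact_force"])
cv2.imwrite("pics/w13.png",ctrl.read_camera("wrist")[:,:,::-1])
E
```

```text
[43.8 19.2] [ 0.58243531 -0.06401168  0.06409567] [-0.86796204 23.74334285  4.19917138]
```

View pics/w13.png

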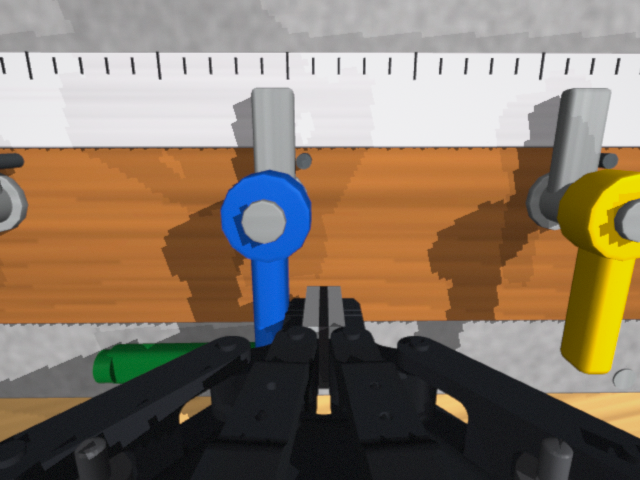

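All three are at their stops. I'll retreat, lift high and check.

Call:
move_arm(commands=[0,0,0.4,0,0,0,0.6,0,-1,0,0,0,-1,0,0,0,-1,0.6,-0.6,0,-1,0.7,-0.6,0,-1,0.7,-0.6,0,-1,0.4,0,0,-0.5,0,0,0,0,0,0,0,0,0,0,0])

```text
time: 23.9
eef_pos: [0.5193, -0.0749, 0.2252]
tcp_rot: [-0.434, 0.559, 0.434, 0.558]
contact_force: [-0.3, 0.0, -0.3]
opening: -0.001
```

```bash
python3 - <<'E'
from h import *
st=ctrl.get_state(); K,W=cam("wrist",st)
im=ctrl.read_camera("wrist"); cv2.imwrite("pics/w14.png",im[:,:,::-1])
h=cv2.cvtColor(im,cv2.COLOR_RGB2HSV).astype(int)
print(st["contact_force"])
w=(h[:,:,1]<25)&(h[:,:,2]>190); w[300:]=0
w=comp(cv2.morphologyEx(w.astype(np.uint8),cv2.MORPH_CLOSE,np.ones((9,9))))
v,u=np.nonzero(w); p=cast(K,W,np.c_[u,v],.032)[:,:2]
r=cv2.minAreaRect((p*1e3).astype(np.float32)); print("bar",r, jig(np.array(r[0])/1e3))
for n,m in masks(im).items():
    if n=="white": continue
    m=m.copy(); m=comp(m); v,u=np.nonzero(m); p=cast(K,W,np.c_[u,v],.072)[:,:2]
    q=np.array([jig(x) for x in p]); s=q[:,0]>25
    far=q[s]; near=q[(q[:,0]<10)]
    l=np.polyfit(far[:,0],far[:,1],1); print(n,len(u),"x to",q[:,0].max(),"lever slope deg",np.degrees(np.arctan(l[0])))
E
```

```text
[-0.30638947  0.01640657 -0.2610942 ]
bar ((500.0958251953125, -56.862274169921875), (319.40576171875, 34.931495666503906), 75.73957824707031) [-37.7   5.6]
red 1830 x to 59.5 lever slope deg -1.2259785676576942
yellow 1171 x to 59.8 lever slope deg -0.1852794313811238
blue 1078 x to 30.5 lever slope deg -3.0491667603329584
```

View pics/w14.png

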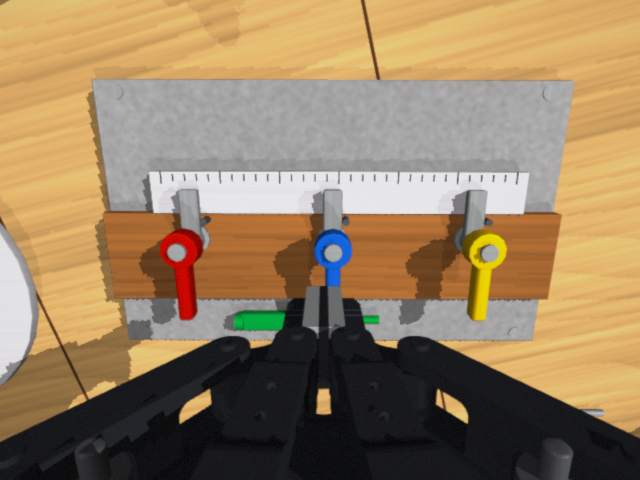

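The bar is flush (centre x = -37.7 mm against -38 ideal, yaw -14.3° against -14.4°, y about +6 mm). All three noses point straight over it, the punch hasn't moved, and the arm is clear. Handing in.

```bash
python3 -c "
from plant import ctrl
print(ctrl.sign_off())"
```

```text
the job is handed in; nothing more can be done
None
```

The straightedge is flush against the stile and locked under all three noses. I turned the lever bolts to their end stops in the order red, yellow, blue. The job took about 24 s of the 72 s allowed, and I handed it in with the arm clear.

- **Straightedge:** I pushed it with the half-open fingers until it stopped against the stile, at about 19 N. In the last wrist picture its centre measured x = -37.7 mm, where flush would be -38. It was within about 0.2° of parallel and about 6 mm off centre along the stile. No gap was visible.
- **Bolts:** At the stops the force on the tool was about 33 N for red, 23 N for yellow and 24 N for blue. The last picture shows all three noses pointing straight over the bar.
- **Blue lever:** My final slope measurement for blue read -3°, against -1.2° for red and -0.2° for yellow. The gripper hid half of the blue lever in that picture, so I relied on its nose, which lies parallel to the other two, and the force at the stop.
- **Fingertips on the bed:** During the push the fingertips briefly touched the bed, at about 17 N upward, so I raised them 3 mm.
- **Bystanders:** The punch had not moved in the final wrist view. I did not re-measure the mallet, jar, hinge pin or hinge leaves; the arm only passed above the bench on its way and worked on the jig.

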